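# Close the press mould and hold it up level

## Robot

A 7-joint arm with a two-finger parallel gripper is mounted at the origin on the work surface. World frame = base frame: x ahead of the robot, y to its left, z up, the work surface at z = 0. Lengths are in m, angles in rad, forces in N, time in s.
With the tool pointing down it reaches from about 0.425 to 0.875 m from the base axis. Payload 4.7 kg.
Tool frame: the origin (TCP) lies at the centre of the arm's flange, where the gripper is bolted on; the fingertips stand 182 mm ahead of it and the grasp point (between the pads) lies 164 mm ahead of it; z points along the fingers, y is the direction in which the jaws open and shut (so a half turn about z gives the same grasp; the last joint's range is limited). The gripper opens to 87 mm and grips with 3 to 60 N. Pads are 19 mm wide; open, the fingers measure 117 mm over their backs; the gripper's body (75 mm by 190 mm) begins 51 mm behind the grasp point.
Start: joints at [1.316, 0.321, -0.07, 1.45, 0.023, 1.371, -0.057], TCP at [0.173, -0.627, 0.405] pointing down, gripper open.
Joint ranges: [-2.86, 2.86], [-0.3, 2.09], [-1.38, 1.24], [0.06, 2.45], [-1.56, 4.7], [0.09, 2.05], [-2.69, 2.69]. Speed limits (rad/s): [2.57, 2.57, 3.14, 3.14, 3.14, 3.14, 3.14].

## Interface

Orientations are given as a rotation vector (axis times angle).
In Python, from bench import get_state, get_image, close_job, spot_in, masks_of gives the robot as it stands.
- The arm moves only by the tool arm_command, never from a script. Its argument "motion" is a list that holds one entry, the list of rows, each a list of 5 numbers: the closure, from -1 (fully open) to 1 (shut), so that 0 is half open, then the shift along the tool's x, y, z in m, then the turn about the tool's z in rad. A call has 1 to 12 rows; each row is the pose to reach, as a shift and turn from the pose commanded when the call began, along the tool's axes at that moment; what a row does not reach only later rows make up. A row lasts 1/8 s, in which the tool goes at most 62.5 mm and 10.7 degrees, less where a joint would pass 70% of its speed; a pose out of reach is approached as far as the arm can. A call with a gripper value outside its range is refused whole. The fingers move at their own pace and stop on an object; "grip_force" is the grip in N (left out, the last holds). Time passes only in rows, so rows that repeat a pose let the fingers close. It gives the time, the measured TCP pose, the force and the opening at its end, in the units of the state.
- get_state(): the state, without advancing time (a new reading comes with each control period).
- get_image(name): name is "scene" or "top" or "wrist"; returns a dict with "img" (384x512x3 uint8, red, green, blue), "vertical_fov" (degrees; the focal length in pixels is half the picture's height over the tangent of half this angle, whatever the lens; pixels are square), "cx", "cy" (the principal point, pixels), "D" ([k1, k2, p1, p2, k3] as OpenCV has them; the pictures are not rectified), "rvec" (rotation vector, rad) and "tvec" (3), from world to camera coordinates, as OpenCV has them; the wrist camera has in their place "mount" (4x4, takes a point from camera to tool coordinates, whose origin is the TCP and whose axes are the flange's). Camera axes: x right, y down, z forward; pixel columns grow to the right and rows downward; lengths in m; the calibration is good to about 2 mm. A picture is of the moment at which its call begins: read the wrist's pose just before it. There is no depth.
- close_job(): hands the job in, once; it reports no verdict.
Trained networks look in a picture, given as the dict that the camera call returned (one of the last four; its "shot" number tells which), for a name from the list of things; names that differ only in an ending like _2 or _b are one class to them, and where a whole thing is asked for, a point or a joint stands for the part that bears it (a point fixed in the world has none). Each returns a list of dicts, best first, with "score" (0 to 1); they miss things now and then, are a little off and sometimes report something else, mostly with a low value. They report only what shows in the picture. A call takes as long as a camera call.
- spot_in(picture, label): "box" ([left, top, right, bottom] in pixels, round what is visible of it).
- masks_of(picture, label): "region" (384x512 bool, what is visible of it) and "box" ([left, top, right, bottom] in pixels, round what is visible of it).
The state is a dict: "time": time; "joint_positions": joint angles; "qd": joint speeds; "joint_torque": joint torques, N m; "position": TCP position; "tool_rot": TCP orientation; "ft_force": force on the tool from outside, world axes, zero at the start; "torque": the same for the moment, N m; "grip_width": opening from 0.0 (shut) to 1.0 (fully open).
Only numpy, scipy, OpenCV 4.12 (cv2) and the standard library are available. Lean on these libraries where they do the work, as an engineer would, in place of code of your own. Each camera call takes 0.05 s, during which the arm holds its last target. There are 200 camera calls.

## Task

Put the mould's cover on the mould base standing on the little wooden stand, pins in the holes and fully down flat, and let go of it. Then take the closed mould by its base, lift it straight up off the stand, keep it level, and finish still holding it in the gripper, level and steady, with about 10 cm of air between it and the stand. Keep the casting shut inside and leave the other things on the bench where they are.

Things in the scene. Friction and masses are not known exactly. Their poses are not given: they have to be found in the camera images.
- stand: Fixed wooden stand on the green cutting mat (mat top 3 mm above the work surface): board 140 x 80 x 6 mm (x, y, z) with two battens across it along y, each 14 mm wide, 70 mm long, centred at x = +-38 mm, tops 30 mm above the origin; free gap of 62 mm between them. Origin: centre of the board's underside, z up.
- mould_base: Lower half of a rigid pink resin press mould, loose, about 0.22 kg, lying across the battens, long side along the stand's x. Block 100 x 50 x 30 mm (x, y, z); origin: centre of underside, z up. Two pins on its top at x = +-36 mm, y = 0: 10 mm diameter, 12 mm high, upper half tapering to 4 mm. Cavity between them 44 x 28 x 14 mm deep. Plain long sides, grip across y midway between the battens.
- mould_cover: Cover of the mould, loose, flat on the mat, right way up, about 0.13 kg: pink block 100 x 42 x 24 mm (x, y, z), 4 mm narrower than the base on each long side, two 13 mm through holes at x = +-36 mm, y = 0 for the base's pins (either way round). Origin: centre of underside, z up. Closed, it lies on the base's top, its origin 30 mm above the base's; closed mould 54 mm high.
- casting: Small white resin casting, loose, 38 x 22 x 11 mm, already lying in the base's cavity (cavity floor 16 mm above the base's underside), wholly below the base's top face. Origin: centre of its underside.
- spare_cover: Bystander: shorter pink block without holes, 60 x 42 x 24 mm, belongs to another mould; leave it. Origin: centre of its underside.
- resin_bottle: Bystander: white bottle, 60 mm diameter, 130 mm high, standing. Origin: centre of its underside.
- mixing_cup: Bystander: grey plastic cup, 70 mm across the rim, 70 mm high, standing. Origin: centre of its underside.
- modelling_spatula: Bystander: spatula 190 mm long lying flat. Origin: near its middle, on its underside.

How it is judged:
By the outcome, as a careful person would: the job done as asked, in the order asked, and still so for the second after the job is handed in, while the arm keeps its last pose, push and grip.
It also fails if it takes over 54 s, if anything falls off the work surface, if the arm or the gripper's body presses on something with over 40 N, if the wrist force passes 120 N, or if a joint passes its speed limit or range.

## Working session

There is one attempt and no reset: what is moved stays moved. The work goes in short steps, Python scripts to look and compute and a tool call to move; the robot and the scene stay as the last step left them, time stands still between calls to the robot, and variables do not carry over. Pictures are saved under pics/ and viewed, on a budget of 10 in all, crops included, one or two more only if the job needs it, and the job is handed in when it is done.

Besides the shell and the picture viewer there is one more tool, called after "Request:" as name(argument=value, ...), one argument or row to a line, values as JSON. arm_command: Moves the arm, as the interface text tells. Its arguments: {"type":"object","properties":{"motion":{"type":"array"},"grip_force":{"type":"number"}},"required":["motion"]}

```bash
mkdir -p pics; ls; cat > h.py <<'E'
import numpy as np,cv2
from scipy.spatial.transform import Rotation as R
from bench import *
def K(p):
    h,w=p["img"].shape[:2]; f=h/2/np.tan(np.radians(p["vertical_fov"])/2)
    return np.array([[f,0,p["cx"]],[0,f,p["cy"]],[0,0,1.]])
def shot(n):
    s=get_state(); p=get_image(n)
    if "mount" in p:
        T=np.eye(4);T[:3,:3]=R.from_rotvec(s["tool_rot"]).as_matrix();T[:3,3]=s["position"]
        C=T@np.array(p["mount"])
    else:
        C=np.eye(4);Rm=R.from_rotvec(np.ravel(p["rvec"])).as_matrix();C[:3,:3]=Rm.T;C[:3,3]=-Rm.T@np.ravel(p["tvec"])
    p["C"]=C; return p
def world(p,uv,z):
    uv=np.array(uv,float).reshape(-1,1,2)
    n=cv2.undistortPoints(uv,K(p),np.array(p["D"],float)).reshape(-1,2)
    d=np.c_[n,np.ones(len(n))]@p["C"][:3,:3].T; o=p["C"][:3,3]
    return o+d*((z-o[2])/d[:,2])[:,None]
def proj(p,X):
    Ci=np.linalg.inv(p["C"]); return cv2.projectPoints(np.array(X,float).reshape(-1,1,3),cv2.Rodrigues(Ci[:3,:3])[0],Ci[:3,3],K(p),np.array(p["D"],float))[0].reshape(-1,2)
def save(p,n): cv2.imwrite(n,cv2.cvtColor(p["img"],cv2.COLOR_RGB2BGR))
E
python3 - <<'E'
from h import *
ims=[]
for n in ["top","scene"]:
    p=shot(n); ims.append(p["img"]); print(n,p["C"].round(3).tolist(),p["vertical_fov"])
    for l in ["stand","mould_base","mould_cover","casting","spare_cover","resin_bottle","mixing_cup","modelling_spatula"]:
        for r in masks_of(p,l)[:2]:
            b=np.array(r["box"]); ys,xs=np.nonzero(r["region"]); c=[xs.mean(),ys.mean()]
            print(l,round(r["score"],2),b.round(),np.round(c),world(p,[c],0.027)[0].round(3))
    cv2.imwrite(f"pics/{n}0.png",cv2.resize(p["img"][:,:,::-1],(800,600)))
s=get_state();print(s)
E
```

```text
pics
top [[0.025, -0.985, 0.169, 0.406], [-0.999, -0.021, 0.025, -0.009], [-0.021, -0.169, -0.985, 1.168], [0.0, 0.0, 0.0, 1.0]] 56.815279448708246
stand 0.79 [215. 198. 242. 246.] [232. 222.] [0.473 0.095 0.027]
stand 0.5 [216. 204. 235. 236.] [226. 220.] [0.48  0.115 0.027]
mould_base 0.89 [216. 202. 236. 238.] [225. 221.] [0.477 0.115 0.027]
mould_cover 0.77 [312. 217. 333. 244.] [322. 229.] [ 0.457 -0.192  0.027]
resin_bottle 0.9 [110. 182. 139. 205.] [123. 193.] [0.562 0.453 0.027]
mixing_cup 0.79 [390. 226. 414. 252.] [405. 240.] [ 0.43  -0.453  0.027]
modelling_spatula 0.59 [376. 156. 420. 203.] [393. 181.] [ 0.619 -0.422  0.027]
scene [[-0.509, 0.683, -0.524, 1.357], [0.861, 0.403, -0.312, 0.483], [-0.002, -0.61, -0.793, 1.243], [0.0, 0.0, 0.0, 1.0]] 45.68103995570663
stand 0.89 [283. 178. 321. 209.] [300. 193.] [0.515 0.125 0.027]
mould_base 0.81 [291. 166. 319. 195.] [303. 180.] [0.462 0.106 0.027]
mould_cover 0.82 [217. 138. 246. 163.] [229. 148.] [ 0.466 -0.189  0.027]
mould_cover 0.48 [194. 213. 213. 237.] [203. 225.] [ 0.782 -0.081  0.027]
spare_cover 0.71 [192. 212. 21
[... 281 characters left out ...]
, 'joint_positions': array([ 1.316109  ,  0.32095117, -0.07007018,  1.45052761,  0.02261775,
        1.3707988 , -0.05691255]), 'qd': array([ 1.07495908e-03, -3.53525662e-05, -2.03922695e-03,  7.37651801e-04,
        2.32671083e-04,  5.83324573e-06,  5.39007027e-04]), 'joint_torque': array([ 8.94309669e-04, -4.91080463e+01, -4.02798643e-01, -3.12770283e+01,
       -6.37250394e-02,  3.35220352e-02, -8.27894723e-06]), 'position': array([ 0.17257723, -0.62666153,  0.40480416]), 'tool_rot': array([ 3.11315646e+00,  4.20897716e-01, -9.15259151e-05]), 'ft_force': array([0.31258655, 0.03225266, 0.71870912]), 'torque': array([-0.00611741, -0.03293142,  0.02387811]), 'grip_width': 0.9984337205959849}
```

```bash
python3 - <<'E'
from h import *
p=shot("top"); a=cv2.resize(p["img"][180:270,190:350,::-1],(800,450),interpolation=cv2.INTER_CUBIC)
q=p["img"][130:290,100:430,::-1]
cv2.imwrite("pics/t1.png",a)
for l in ["mould_cover","mould_base"]:
    m=masks_of(p,l)[0]["region"].astype(np.uint8)
    z=.027 if "cover" in l else .063
    c=max(cv2.findContours(m,0,1)[0],key=cv2.contourArea).reshape(-1,2)
    w=world(p,c,z)[:,:2].astype(np.float32); print(l,cv2.minAreaRect(w))
s=get_state();T=R.from_rotvec(s["tool_rot"]).as_matrix();print(T.round(4)); print(np.array(get_image("wrist")["mount"]).round(3))
E
```

```text
mould_cover ((0.4604704976081848, -0.19159546494483948), (0.04279221221804619, 0.09714769572019577), 71.49116516113281)
mould_base ((0.4771122932434082, 0.11180372536182404), (0.052391860634088516, 0.09784678369760513), 85.6578369140625)
[[ 9.641e-01  2.656e-01 -0.000e+00]
 [ 2.656e-01 -9.641e-01 -1.000e-04]
 [-0.000e+00  1.000e-04 -1.000e+00]]
[[-0.    -0.965 -0.262  0.071]
 [ 1.    -0.    -0.001  0.   ]
 [ 0.001 -0.262  0.965  0.02 ]
 [ 0.     0.     0.     1.   ]]
```

View pics/t1.png

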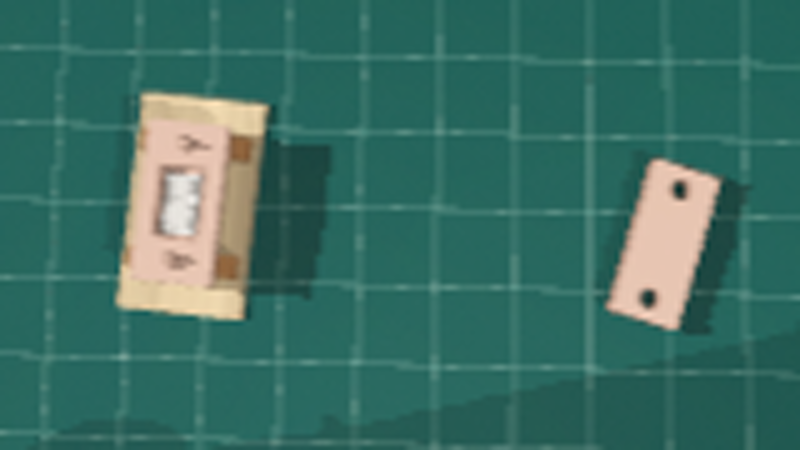

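Request:
arm_command(
  motion=[
    [[-1, 0.394, -0.345, 0, 0.592], [-1, 0.394, -0.345, 0, 0.592], [-1, 0.394, -0.345, 0, 0.592], [-1, 0.394, -0.345, 0, 0.592], [-1, 0.394, -0.345, 0.05, 0.592], [-1, 0.394, -0.345, 0.05, 0.592], [-1, 0.394, -0.345, 0.05, 0.592], [-1, 0.394, -0.345, 0.05, 0.592], [-1, 0.394, -0.345, 0.05, 0.592], [-1, 0.394, -0.345, 0.05, 0.592], [-1, 0.394, -0.345, 0.05, 0.592], [-1, 0.394, -0.345, 0.05, 0.592]],
  ],
)

```text
time: 2.6
position: [0.4602, -0.1909, 0.355]
tool_rot: [3.099, -0.51, 0.0]
ft_force: [0.0, -0.4, 0.2]
grip_width: 0.998
```

```bash
cat >> h.py <<'E'
def rect(p,l,z):
    r=masks_of(p,l)
    if not r: return print(l,"none")
    m=r[0]["region"].astype(np.uint8); c=max(cv2.findContours(m,0,1)[0],key=cv2.contourArea).reshape(-1,2)
    q=cv2.minAreaRect(world(p,c,z)[:,:2].astype(np.float32)); print(l,r[0]["score"],q); return q
def st():
    s=get_state(); M=R.from_rotvec(s["tool_rot"]).as_matrix()
    print("t",s["time"],"pos",s["position"].round(4),"yaw",np.degrees(np.arctan2(M[1,0],M[0,0])).round(2),"tilt",M[:2,2].round(4),"F",s["ft_force"].round(1),"w",round(s["grip_width"],3),"q",s["joint_positions"].round(2)); return s,M
def move(target):
    s,M=st(); print("tool shift",(M.T@(np.array(target)-s["position"])).round(4))
E
python3 - <<'E'
from h import *
st(); p=shot("wrist"); rect(p,"mould_cover",.027); save(p,"pics/w1.png"); import pickle; pickle.dump(p,open("w1.pkl","wb"))
E
```

```text
t 2.6 pos [ 0.4602 -0.1909  0.355 ] yaw -18.67 tilt [ 0.0002 -0.0007] F [ 0.  -0.4  0.2] w 0.998 q [ 0.76  0.05 -0.43  1.87  0.02  1.22 -1.57]
mould_cover 0.8 ((0.4601348638534546, -0.1956213265657425), (0.043678898364305496, 0.10276849567890167), 74.22017669677734)
```

View pics/w1.png

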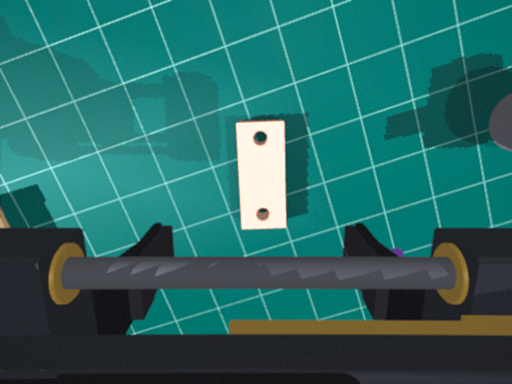

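```bash
python3 - <<'E'
from h import *
import pickle; p=pickle.load(open("w1.pkl","rb"))
g=p["img"][:,:,0]; print(g[130:146,252:270])
m=(g>225).astype(np.uint8); m[228:]=m[228:]; n,lab,sta,_=cv2.connectedComponentsWithStats(m); k=lab[175,262]; print(sta[k])
cs,_=cv2.findContours((lab==k).astype(np.uint8),cv2.RETR_CCOMP,cv2.CHAIN_APPROX_NONE)
for c in cs:
    if cv2.contourArea(c)>30:
        w=world(p,c.reshape(-1,2),.027)[:,:2].astype(np.float32); print(len(c),cv2.minAreaRect(w))
E
```

```text
[[255 255 255 255 255 255 255 255 255 255 255 255 255 255 255 255 255 255]
 [255 255 255 255 255 237 190 157 154 179 209 248 255 255 255 255 255 255]
 [255 255 255 255 192 118  69  49  48  61  79 126 214 255 255 255 255 255]
 [255 255 255 193 104  37   9   6  12   5  10  39 105 211 255 255 255 255]
 [255 255 221 118  45  13   9  10  16   1   9   6  36 108 229 255 255 255]
 [255 251 149  68  30  16  13  19  18  19  13   8   1  42 152 255 255 255]
 [255 229 106  46  34  19  13   7  15   8  10  10   9  25 127 255 255 255]
 [255 216 100  52  47  33  20  15  10  10  17  14  10  26 127 255 255 255]
 [255 218 123  65  46  34  21  12  14  15  14   6  10  54 150 255 255 255]
 [255 230 149  92  63  41  20  13   3  13  17  18  34  93 193 255 255 255]
 [255 240 177 128 101  78  48  19  12  10  31  50  81 133 229 255 255 255]
 [255 254 205 153 136 119  94  70  61  66  78 104 126 171 247 255 255 255]
 [255 255 236 179 150 140 131 126 126 125 127 135 162 225 255 255 255 255]
 [255 255 255 229 182 155 146 143 142 145 149 165 212 254 255 255 255 255]
 [255 255 255 255 243 210 179 168 170 176 199 231 252 255 255 255 255 255]
 [255 255 255 255 255 255 247 241 244 248 254 255 255 255 255 255 255 255]]
[ 236  121   50  108 4671]
300 ((0.4592325985431671, -0.19480714201927185), (0.04258371517062187, 0.10083064436912537), 73.398193359375)
38 ((0.425161749124527, -0.18432117998600006), (0.01244954951107502, 0.013851453550159931), 27.752288818359375)
42 ((0.4939265847206116, -0.20495165884494781), (0.013263174332678318, 0.01323388796299696), 26.313451766967773)
```

Request:
arm_command(
  motion=[
    [[-1, 0.0005, 0.0037, 0.06, -0.035], [-1, 0.0005, 0.0037, 0.12, -0.035], [-1, 0.0005, 0.0037, 0.15, -0.035], [-1, 0.0005, 0.0037, 0.165, -0.035], [-1, 0.0005, 0.0037, 0.165, -0.035], [1, 0.0005, 0.0037, 0.165, -0.035], [1, 0.0005, 0.0037, 0.165, -0.035], [1, 0.0005, 0.0037, 0.165, -0.035], [1, 0.0005, 0.0037, 0.165, -0.035], [1, 0.0005, 0.0037, 0.165, -0.035], [1, 0.0005, 0.0037, 0.165, -0.035], [1, 0.0005, 0.0037, 0.165, -0.035]],
  ],
  grip_force=20,
)

```text
time: 4.2
position: [0.4601, -0.1932, 0.1898]
tool_rot: [3.109, -0.451, -0.0]
ft_force: [-0.0, -0.8, 2.1]
grip_width: 0.481
```

```bash
python3 - <<'E'
from h import *
st(); p=shot("wrist"); save(p,"pics/w2.png")
E
```

```text
t 4.2 pos [ 0.4601 -0.1932  0.1898] yaw -16.51 tilt [-0.0001 -0.0003] F [-0.  -0.8  2.1] w 0.481 q [ 0.73  0.25 -0.42  2.03  0.13  0.89 -1.62]
```

Request:
arm_command(
  motion=[
    [[1, 0, 0, -0.03, 0], [1, 0, 0, -0.08, 0], [1, 0, 0, -0.14, 0], [1, -0.01, -0.04, -0.14, -0.05], [1, -0.03, -0.09, -0.14, -0.1], [1, -0.05, -0.14, -0.14, -0.15], [1, -0.06, -0.18, -0.14, -0.19], [1, -0.065, -0.203, -0.14, -0.213], [1, -0.065, -0.203, -0.14, -0.213], [1, -0.065, -0.203, -0.14, -0.213], [1, -0.065, -0.203, -0.14, -0.213]],
  ],
)

```text
time: 5.62
position: [0.4556, 0.0184, 0.3295]
tool_rot: [3.139, -0.123, -0.001]
ft_force: [0.3, -0.6, -0.9]
grip_width: 0.483
```

```bash
python3 - <<'E'
from h import *
s,M=st(); p=shot("wrist"); import pickle; pickle.dump((p,s),open("w3.pkl","wb"))
rect(p,"mould_base",.063); rect(p,"mould_cover",s["position"][2]-.163)
save(p,"pics/w3.png")
E
```

```text
t 5.625 pos [0.4556 0.0184 0.3295] yaw -4.48 tilt [-0.0005 -0.0001] F [ 0.3 -0.6 -0.9] w 0.483 q [ 0.57 -0.02 -0.65  1.99 -0.01  1.17 -1.73]
mould_base 0.88 ((0.4770837426185608, 0.10758490115404129), (0.05925286188721657, 0.09934122115373611), 85.26199340820312)
mould_cover 0.62 ((0.48226675391197205, 0.015608920715749264), (0.04200562834739685, 0.05100645869970322), 85.53483581542969)
```

View pics/w3.png

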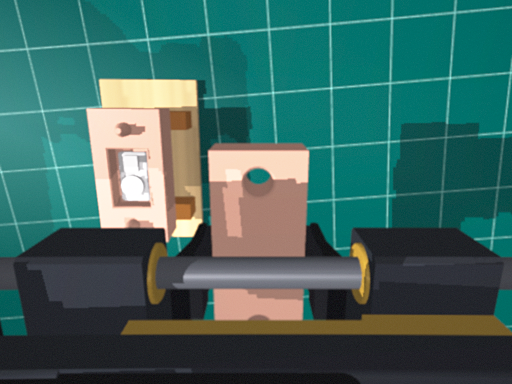

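```bash
python3 - <<'E'
import pickle,cv2
p,s=pickle.load(open("w3.pkl","rb"))
cv2.imwrite("pics/w3c.png",cv2.resize(p["img"][75:245,80:320,::-1],None,fx=3.3333,fy=3.3333,interpolation=cv2.INTER_CUBIC))
E
```

```text
(no output)
```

View pics/w3c.png

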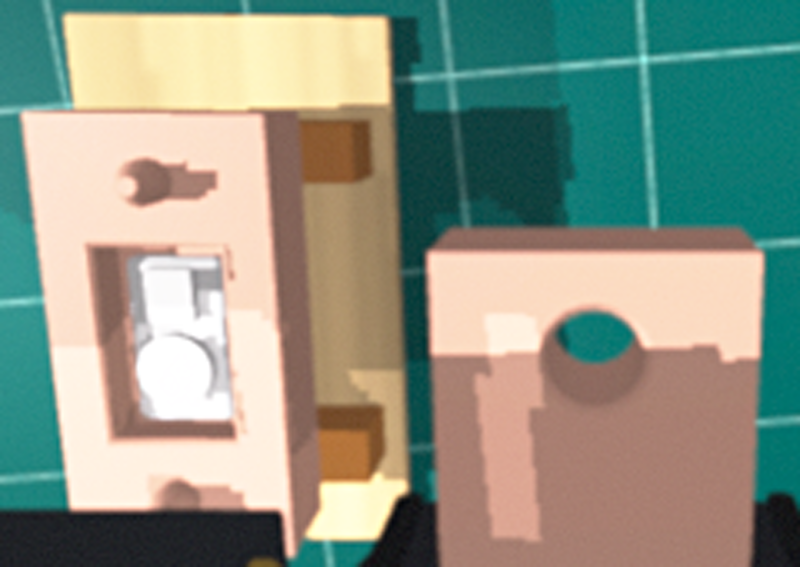

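```bash
cat > fit.py <<'E'
from h import *
from scipy.optimize import least_squares
def fit(p,pts,uv,x0,z=None):
    pts=np.array(pts,float); uv=np.array(uv,float)
    def f(v):
        c,s=np.cos(v[2]),np.sin(v[2]); zz=v[3] if z is None else z
        W=np.c_[v[0]+c*pts[:,0]-s*pts[:,1],v[1]+s*pts[:,0]+c*pts[:,1],zz+pts[:,2]]
        return (proj(p,W)-uv).ravel()
    r=least_squares(f,x0 if z is None else x0[:3],x_scale=.01); print(r.x.round(4),"yaw",np.degrees(r.x[2]).round(2),"res px",r.fun.reshape(-1,2).round(1).tolist()); return r.x
E
python3 - <<'E'
from fit import *
import pickle
p,s=pickle.load(open("w3.pkl","rb"))
px=lambda a:np.array(a)/3.3333+[79.65,74.65]
b=[(.05,.025,.03),(.05,-.025,.03),(.036,0,.042),(.022,.014,.03),(.022,-.014,.03),(-.022,.014,.03),(-.022,-.014,.03)]
ub=px([(23,112),(265,112),(129,186),(88,245),(228,247),(110,438),(235,437)])
B=fit(p,b,ub,[.477,.11,-.08],.033); fit(p,b,ub,[.477,.11,-.08,.033])
c=[(.05,.021,.024),(.05,-.021,.024),(.036,0,.024)]
uc=px([(428,250),(763,250),(593,355)])
C=fit(p,c,uc,[.4556,.0184,-.08],s["position"][2]-.187); fit(p,c,uc,[.4556,.0184,-.08,.143])
st=px([(65,15),(388,15),(408,510)]) 
print(world(p,st,.009).round(4))
print("stand batten tops corners",world(p,px([(360,121),(375,408)]),.033).round(4))
E
```

```text
[ 0.4761  0.1115 -0.091 ] yaw -5.22 res px [[0.3, -0.7], [-0.2, 0.5], [-0.2, -0.4], [1.0, -0.2], [-1.9, -0.2], [0.5, 0.2], [0.3, 0.9]]
[ 0.4761  0.1115 -0.091   0.033 ] yaw -5.22 res px [[0.3, -0.7], [-0.2, 0.5], [-0.2, -0.4], [1.0, -0.2], [-1.9, -0.2], [0.5, 0.2], [0.3, 0.9]]
[ 0.4552  0.018  -0.081 ] yaw -4.64 res px [[-0.1, -0.5], [-0.3, -0.2], [0.4, 0.7]]
[ 0.4552  0.018  -0.081   0.1423] yaw -4.64 res px [[-0.0, -0.4], [-0.4, -0.2], [0.4, 0.6]]
[[0.5505 0.1431 0.009 ]
 [0.5445 0.0628 0.009 ]
 [0.4127 0.074  0.009 ]]
stand batten tops corners [[0.52   0.0684 0.033 ]
 [0.4497 0.074  0.033 ]]
```

Request:
arm_command(
  motion=[
    [[1, 0.007, -0.048, 0, 0.01], [1, 0.0135, -0.0948, 0, 0.01], [1, 0.0135, -0.0948, 0, 0.01], [1, 0.0135, -0.0948, 0.03, 0.01], [1, 0.0135, -0.0948, 0.058, 0.01], [1, 0.0135, -0.0948, 0.058, 0.01], [1, 0.0135, -0.0948, 0.058, 0.01], [1, 0.0135, -0.0948, 0.058, 0.01]],
  ],
)

```text
time: 6.78
position: [0.4767, 0.1134, 0.273]
tool_rot: [3.139, -0.135, 0.004]
ft_force: [0.6, -0.2, -0.9]
grip_width: 0.482
```

```bash
python3 - <<'E'
from h import *
s,M=st(); p=shot("wrist"); 
cv2.imwrite("pics/w4.png",cv2.resize(p["img"][80:260,130:390,::-1],None,fx=3,fy=3,interpolation=cv2.INTER_CUBIC))
E
```

```text
t 6.775 pos [0.4767 0.1134 0.273 ] yaw -4.91 tilt [ 0.0024 -0.0002] F [ 0.6 -0.2 -0.9] w 0.482 q [ 0.43  0.15 -0.76  1.97  0.12  1.06 -2.04]
```

View pics/w4.png

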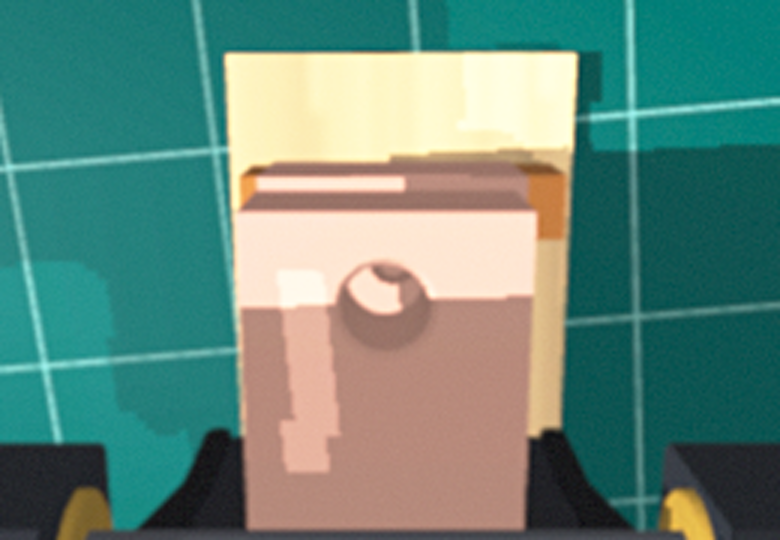

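Request:
arm_command(
  motion=[
    [[1, 0, 0.0015, 0, 0.002], [1, 0, 0.0015, 0, 0.002], [1, 0, 0.0015, 0.008, 0.002], [1, 0, 0.0015, 0.012, 0.002], [1, 0, 0.0015, 0.016, 0.002], [1, 0, 0.0015, 0.016, 0.002]],
  ],
)

```text
time: 7.58
position: [0.4758, 0.112, 0.2552]
tool_rot: [3.139, -0.137, -0.002]
ft_force: [0.7, 1.2, -2.1]
grip_width: 0.48
```

```bash
python3 - <<'E'
from h import *
s,M=st(); p=shot("wrist"); 
cv2.imwrite("pics/w5.png",cv2.resize(p["img"][80:260,130:390,::-1],None,fx=3,fy=3,interpolation=cv2.INTER_CUBIC))
E
```

```text
t 7.575 pos [0.4758 0.112  0.2552] yaw -4.98 tilt [-0.001  0.   ] F [ 0.7  1.2 -2.1] w 0.48 q [ 0.42  0.18 -0.75  1.99  0.14  1.02 -2.06]
```

View pics/w5.png

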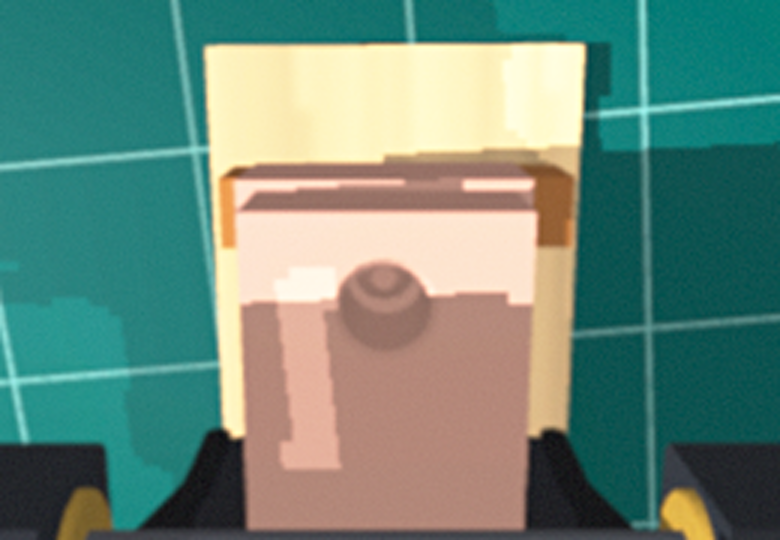

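Request:
arm_command(
  motion=[
    [[1, 0, 0, 0.002, 0], [1, 0, 0, 0.004, 0], [1, 0, 0, 0.0055, 0], [1, 0, 0, 0.0055, 0], [1, 0, 0, 0.0055, 0]],
  ],
)

```text
time: 8.25
position: [0.476, 0.112, 0.2503]
tool_rot: [3.139, -0.137, 0.0]
ft_force: [-0.8, -0.2, -1.5]
grip_width: 0.48
```

```bash
python3 -c "
from h import *
st()"
```

```text
t 8.25 pos [0.476  0.112  0.2503] yaw -4.99 tilt [ 0.0001 -0.0001] F [-0.8 -0.2 -1.5] w 0.48 q [ 0.42  0.18 -0.75  2.    0.15  1.01 -2.06]
```

Not yet touching; go down a bit more, watching the force.

Request:
arm_command(
  motion=[
    [[1, 0, 0, 0.0007, 0], [1, 0, 0, 0.0014, 0], [1, 0, 0, 0.0014, 0], [1, 0, 0, 0.0014, 0]],
  ],
)

```text
time: 8.75
position: [0.4761, 0.1121, 0.2498]
tool_rot: [3.138, -0.137, 0.0]
ft_force: [-3.8, -1.3, 7.3]
grip_width: 0.483
```

Request:
arm_command(
  motion=[
    [[0, 0, 0, -0.001, 0], [-0.5, 0, 0, -0.001, 0], [-1, 0, 0, -0.001, 0], [-1, 0, 0, -0.001, 0], [-1, 0, 0, -0.001, 0], [-1, 0, 0, -0.02, 0], [-1, 0, 0, -0.07, 0], [-1, -0.03, 0, -0.1, 0], [-1, -0.03, 0, -0.1, 0], [-1, -0.03, 0, -0.1, 0]],
  ],
)

```text
time: 10.0
position: [0.4462, 0.1145, 0.3492]
tool_rot: [3.138, -0.137, 0.002]
ft_force: [-0.4, -0.2, 0.3]
grip_width: 0.998
```

```bash
python3 - <<'E'
from h import *
s,M=st(); p=shot("wrist"); import pickle; pickle.dump(p,open("w6.pkl","wb"))
cv2.imwrite("pics/w6.png",cv2.resize(p["img"][80:280,130:390,::-1],None,fx=3,fy=3,interpolation=cv2.INTER_CUBIC))
E
```

```text
t 10.0 pos [0.4462 0.1145 0.3492] yaw -5.01 tilt [ 0.0013 -0.0008] F [-0.4 -0.2  0.3] w 0.998 q [ 0.48 -0.03 -0.77  1.95 -0.02  1.21 -1.94]
```

View pics/w6.png

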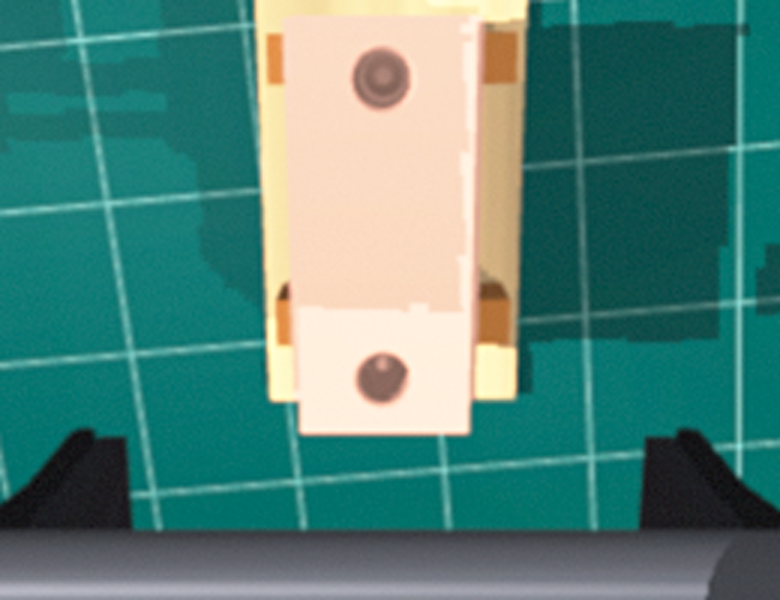

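```bash
python3 - <<'E'
from fit import *
import pickle
p=pickle.load(open("w6.pkl","rb"))
px=lambda a:np.array(a)/3+[129.67,79.67]
c=[(.05,.021,.024),(-.05,.021,.024),(-.05,-.021,.024),(.036,0,.024),(-.036,0,.024)]
uc=px([(284,15),(300,435),(471,435),(381,78),(382,378)])
fit(p,c,uc,[.476,.112,-.09],.063); fit(p,c,uc,[.476,.112,-.09,.063])
move([.476,.1115,.212])
st=px([(269,401),(518,402)]);print(world(p,st,.009))
print("battens near far",world(p,px([(276,345),(510,346),(268,84),(517,84)]),.033).round(4))
E
```

```text
[ 0.4754  0.1121 -0.0752] yaw -4.31 res px [[0.5, 0.5], [0.3, -0.5], [-1.0, -1.2], [-0.4, 0.5], [0.6, 0.4]]
[ 0.4758  0.112  -0.0752  0.0652] yaw -4.31 res px [[0.3, -0.3], [0.1, 0.1], [-0.6, -0.6], [-0.4, -0.0], [0.6, 0.9]]
t 10.05 pos [0.4462 0.1143 0.3485] yaw -5.01 tilt [-0.0003 -0.0003] F [-1.2 -1.  -0.7] w 1.001 q [ 0.48 -0.02 -0.77  1.95 -0.02  1.21 -1.94]
tool shift [0.03   0.0002 0.1365]
[[0.41055035 0.15536498 0.009     ]
 [0.40303823 0.07379951 0.009     ]]
battens near far [[0.4359 0.1476 0.033 ]
 [0.4295 0.0778 0.033 ]
 [0.5116 0.1411 0.033 ]
 [0.5055 0.0716 0.033 ]]
```

Request:
arm_command(
  motion=[
    [[-1, 0.031, 0, 0.03, 0], [-1, 0.031, 0, 0.06, 0], [-1, 0.031, 0, 0.09, 0], [-1, 0.031, 0, 0.12, 0], [-1, 0.031, 0, 0.137, 0], [-1, 0.031, 0, 0.137, 0], [-1, 0.031, 0, 0.137, 0]],
  ],
)

```text
time: 10.92
position: [0.4775, 0.1122, 0.2125]
tool_rot: [-3.138, 0.137, -0.002]
ft_force: [0.4, 0.8, 1.0]
grip_width: 1.004
```

```bash
python3 -c "
from h import *
move([.4768,.1115,.212])"
```

```text
t 10.925 pos [0.4775 0.1122 0.2125] yaw -4.99 tilt [0.0011 0.0004] F [0.4 0.8 1. ] w 1.004 q [ 0.41  0.25 -0.76  2.02  0.22  0.94 -2.12]
tool shift [-0.0007  0.0007  0.0005]
```

Request:
arm_command(
  motion=[
    [[-0.2, 0, 0.0005, 0, 0], [0, 0, 0.0005, 0, 0], [1, 0, 0.0005, 0, 0], [1, 0, 0.0005, 0, 0], [1, 0, 0.0005, 0, 0], [1, 0, 0.0005, 0, 0], [1, 0, 0.0005, 0, 0], [1, 0, 0.0005, 0, 0]],
  ],
  grip_force=40,
)

```text
time: 11.92
position: [0.477, 0.1115, 0.2119]
tool_rot: [-3.139, 0.137, -0.0]
ft_force: [0.2, 0.3, 1.2]
grip_width: 0.573
```

Request:
arm_command(
  motion=[
    [[1, 0, 0, -0.004, 0], [1, 0, 0, -0.012, 0], [1, 0, 0, -0.024, 0], [1, 0, 0, -0.038, 0], [1, 0, 0, -0.052, 0], [1, 0, 0, -0.066, 0], [1, 0, 0, -0.08, 0], [1, 0, 0, -0.091, 0], [1, 0, 0, -0.097, 0], [1, 0, 0, -0.1, 0], [1, 0, 0, -0.1, 0], [1, 0, 0, -0.1, 0]],
  ],
)

```text
time: 13.42
position: [0.4767, 0.1114, 0.3114]
tool_rot: [3.138, -0.137, -0.001]
ft_force: [0.9, 0.7, -3.2]
grip_width: 0.568
```

Request:
arm_command(
  motion=[
    [[1, 0, 0, 0, 0], [1, 0, 0, 0, 0], [1, 0, 0, 0, 0], [1, 0, 0, 0, 0]],
  ],
)

```text
time: 13.92
position: [0.4769, 0.1115, 0.3118]
tool_rot: [3.139, -0.137, -0.0]
ft_force: [-0.1, -0.2, -2.9]
grip_width: 0.571
```

```bash
python3 - <<'E'
from h import *
st(); p=shot("wrist"); q=shot("scene")
a=cv2.resize(p["img"][:,:,::-1],(400,300)); u,v=proj(q,[[.477,.112,.16]])[0].astype(int); print(u,v)
b=cv2.resize(q["img"][v-60:v+60,u-80:u+80,::-1],(800,600),interpolation=cv2.INTER_CUBIC)[:,150:650]
a=cv2.resize(p["img"][60:300,180:330,::-1],(300,480)); a=cv2.copyMakeBorder(a,0,120,0,0,0)
cv2.imwrite("pics/f.png",np.hstack([b,a]))
E
```

```text
t 13.925 pos [0.4769 0.1115 0.3118] yaw -4.99 tilt [-0.     -0.0001] F [-0.1 -0.2 -2.9] w 0.571 q [ 0.48  0.1  -0.79  1.93  0.08  1.14 -2.  ]
304 157
```

View pics/f.png

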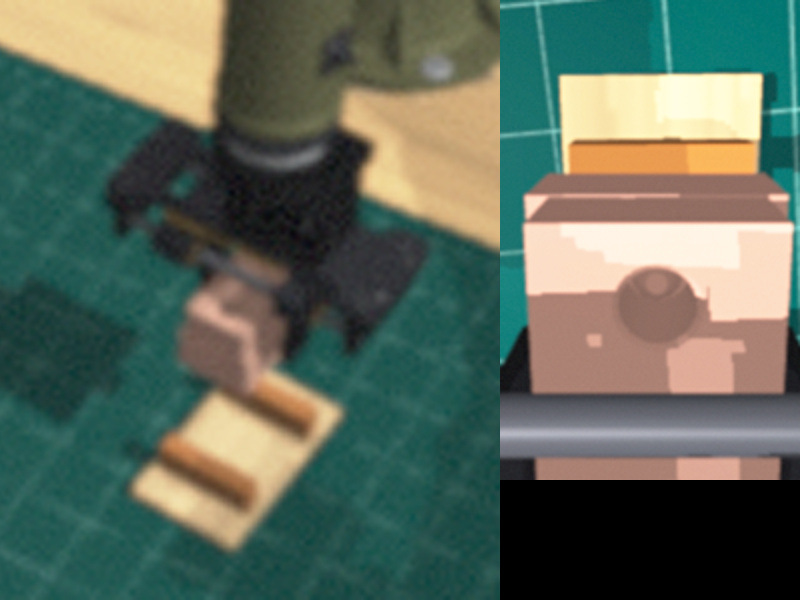

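```bash
python3 - <<'E'
from fit import *
s,M=st(); p=shot("wrist"); uv=np.array([(25,222),(292,222),(157,303)])/2+[179.75,59.75]
c=[(.05,.021,.024),(.05,-.021,.024),(.036,0,.024)]
fit(p,c,uv,[.476,.112,-.09],.163); fit(p,c,uv,[.476,.112,-.09,.163])
E
```

```text
t 14.025 pos [0.4769 0.1115 0.3118] yaw -4.99 tilt [-0.     -0.0001] F [ 0.1 -0.4 -3.8] w 0.572 q [ 0.48  0.1  -0.79  1.93  0.08  1.14 -2.  ]
[ 0.4757  0.1109 -0.0892] yaw -5.11 res px [[-0.7, -0.8], [0.3, -0.5], [0.4, 1.4]]
[ 0.4754  0.111  -0.0892  0.1617] yaw -5.11 res px [[0.1, -0.6], [-0.5, -0.4], [0.4, 1.0]]
```

```bash
python3 -c "
from bench import *
print(close_job())"
```

```text
the job is handed in; nothing more can be done
None
```

The cover is on the mould base, and the arm is holding the closed mould by its base, about 10 cm above the stand. I handed the job in at about 14 s of the 54 s allowed.

- **Closing the mould:** I gripped the cover by its long sides and lowered it until contact at about 7 N. By the arm's position its underside was then at 63 mm, the height of the base's top face. I let go, and the wrist picture showed a pin in each hole. A camera fit of the cover's height read 65 mm, about 2 mm higher, which I took as measurement noise.
- **Lifting:** I gripped the base between the battens at 40 N, with the jaws at 50 mm, matching its width. I then raised it straight up by 100 mm.
- **Last checks:**
  - The tool showed no measurable tilt and held steady.
  - The load was about 3 to 4 N, against the 3.4 N expected for the closed mould.
  - The wrist picture showed the cover still on, with the one pin in view still in its hole.
  - A rough fit put the front end of the mould 1.3 mm below level. That is within the error of hand-picked points, so a slight pitch can't be ruled out.

I never aimed at or reached for the other things on the bench. I did not take a final picture of them.

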